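Find the stamped specimen crate and send it to dispatch

ROBOT

A 6-joint arm with a two-finger parallel gripper is mounted at the origin on the work surface. World frame = base frame: x ahead of the robot, y to its left, z up, the work surface at z = 0. Lengths are in mm, angles in rad, forces in N, time in s.
With the tool pointing down it reaches from about 350 to 775 mm from the base axis. Payload 7.3 kg.
Tool frame: the origin (TCP) lies at the centre of the arm's flange, where the gripper is bolted on; the fingertips stand 178 mm ahead of it and the grasp point (between the pads) lies 159 mm ahead of it; z points along the fingers, y is the direction in which the jaws open and shut (so a half turn about z gives the same grasp; the last joint's range is limited). The gripper opens to 92 mm and grips with 3 to 60 N. Pads are 19 mm wide; open, the fingers measure 130 mm over their backs; the gripper's body (75 mm by 190 mm) begins 47 mm behind the grasp point.
Start: joints at [-1.319, 0.342, 1.524, -0, 1.275, -0.146], TCP at [203.4, -484, 404.741] pointing down, gripper open.
Joint ranges: [-2.53, 2.53], [-0.77, 2.02], [0.04, 2.7], [-1, 4.14], [0.28, 2.66], [-3.11, 3.11]. Speed limits (rad/s): [2.57, 2.57, 3.14, 3.14, 3.14, 3.14].

INTERFACE

Orientations are given as [roll, pitch, yaw] about the fixed x, y, z axes, in that order (R = Rz(yaw) Ry(pitch) Rx(roll)).
In Python, from plant import get_obs, capture, close_job gives the robot as it stands. The module is installed in compiled form; this text tells all that it offers.
- The arm moves only by the shell command python3 -m pendant 'ROWS'. ROWS is JSON, a list of rows, each a list of 3 entries, a list of its own where there are three numbers: the shift along the tool's x, y, z in m, then the turn, a rotation vector about the tool's x, y, z in rad, then the finger opening in m, from 0 to 0.0918. In form: [[[tx, ty, tz], [wx, wy, wz], fingers], ...]. A call has 1 to 10 rows; each row is the pose to reach, as a shift and turn from the pose commanded when the call began, along the tool's axes at that moment; what a row does not reach only later rows make up. A row lasts 1/12 s, in which the tool goes at most 41.7 mm and 7.16 degrees, less where a joint would pass 70% of its speed; a pose out of reach is approached as far as the arm can. A call with a gripper value outside its range is refused whole. The fingers move at their own pace and stop on an object; the grip force is fixed at half the most. Time passes only in rows, so rows that repeat a pose let the fingers close. It gives the time, the measured TCP pose, the force and the opening at its end, in the units of the state.
- get_obs(): the state, without advancing time (a new reading comes with each control period).
- capture(name): name is "scene" or "top"; returns a dict with "color" (420x560x3 uint8, red, green, blue), "mtx" (3x3 intrinsics, pixels), "rvec" (rotation vector, rad) and "tvec" (3), from world to camera coordinates, as OpenCV has them. Camera axes: x right, y down, z forward; pixel columns grow to the right and rows downward; lengths in mm; the calibration is good to about 2 mm. A picture is of the moment at which its call begins. There is no depth.
- close_job(): hands the job in, once; it reports no verdict.
The state is a dict: "time": time; "joint_positions": joint angles; "dq": joint speeds; "tau": joint torques, N m; "tool_pos": TCP position; "tcp_rot": TCP orientation; "contact_force": force on the tool from outside, world axes, zero at the start; "moment": the same for the moment, N m; "grip_width": finger opening in mm.
Only numpy, scipy, OpenCV 4.12 (cv2) and the standard library are available. Lean on these libraries where they do the work, as an engineer would, in place of code of your own. Each camera call takes 0.05 s, during which the arm holds its last target. There are 200 camera calls.

TASK

Two closed blue crates look alike, but one has a red stamp underneath. With the fingers and without picking them up, tip both crates over towards the robot, each onto its long side, so that their undersides show. Then push the stamped one, still lying on its side, away from the robot to the green dispatch line until the tape runs under its middle. Leave the other crate lying where it fell, and the bottle, the jar and the lancet box undisturbed.

Things in the scene. Friction and masses are not known exactly. Their poses are not given: they have to be found in the camera images.
- crate_a: one of two identical-looking closed crates, blue with a white lid: 84 (its x) by 110 (its y) by 96 mm high (its z), about 0.4 kg, the base grips the bench. Origin: centre of its underside; z runs from there to the lid. Starts upright, its long sides facing towards and away from the robot (yaw within 0.2 rad), either on the robot's left or right
- crate_b: the other crate, same size and frame. Pushed near the top of its far long side towards the robot, a crate pivots on its near bottom edge, passes its balance point at about 45 degrees and falls by itself onto its near long side, 84 mm high then, lid towards the robot, underside facing away from the robot
- mid_a (a point): centre of crate_a, half-way up (48 mm from its underside)
- mid_b (a point): centre of crate_b, half-way up (48 mm from its underside)
- stamp (a point): centre of the red round stamp, 66 mm across, on the otherwise white underside of one of the two crates (the crate whose origin it coincides with); it can be seen only once that crate is tipped
- line: the dispatch line: a strip of green tape stuck flat on the bench on the far side of the crates, 24 mm wide (its x) and 620 mm long (its y). Origin at its centre
- bottle: bystander: brown glass bottle, 46 mm in diameter, 105 mm high, origin at the centre of its underside
- jar: bystander: clear jar, 54 mm in diameter, 60 mm high, origin at the centre of its underside
- lancets: bystander: white box of lancets, 75 by 100 by 35 mm high, origin at the centre of its underside
There are look-alikes about, which are no part of the job. What is shaped like the crate_b but pink or turquoise is not meant. What is shaped like the crate_a but purple is not meant.

How it is judged:
By the outcome, as a careful person would: the job done as asked, in the order asked, and still so for the second after the job is handed in, with the robot touching nothing.
It also fails if it takes over 72 s, if anything falls off the work surface, if the arm or the gripper's body presses on something with over 40 N, if the wrist force passes 120 N, or if a joint passes its speed limit or range.

## Working session

There is one attempt and no reset: what is moved stays moved. The work goes in short steps, Python scripts to look and compute and a shell command to move; the robot and the scene stay as the last step left them, time stands still between calls to the robot, and variables do not carry over. Pictures are saved under pics/ and viewed, about 8 in all and at most 12, crops included, and the job is handed in when it is done.

```bash
mkdir -p pics; cat > h.py <<'E'
import numpy as np, cv2
from plant import get_obs, capture
from scipy.spatial.transform import Rotation as R
def snap(cam,fn,crop=None,s=1):
    c=capture(cam); np.savez('cal_%s.npz'%cam,m=c['mtx'],r=c['rvec'],t=c['tvec'])
    im=c['color'][:,:,::-1]
    if crop: x0,y0,x1,y1=crop; im=im[y0:y1,x0:x1]
    cv2.imwrite('pics/'+fn,cv2.resize(im,None,fx=s,fy=s,interpolation=cv2.INTER_CUBIC)); return c
def ray(cam,u,v,z):
    d=np.load('cal_%s.npz'%cam); Rm=cv2.Rodrigues(d['r'])[0]; o=-Rm.T@d['t'].ravel()
    w=Rm.T@np.linalg.inv(d['m'])@np.array([u,v,1.]); return o+w*(z-o[2])/w[2]
def proj(cam,p):
    d=np.load('cal_%s.npz'%cam); return cv2.projectPoints(np.array(p,float).reshape(-1,1,3),d['r'],d['t'],d['m'],None)[0].reshape(-1,2)
E
python3 - <<'E'
from h import *
snap('scene','s1.png',s=1.4); snap('top','t1.png',s=1.4); o=get_obs(); print(o)
E
```

```text
{'time': 0.1, 'joint_positions': array([-1.31898850e+00,  3.42628469e-01,  1.52491354e+00, -3.67924942e-05,
        1.27537818e+00, -1.45984900e-01]), 'dq': array([-0.00022788, -0.00286075, -0.00366257, -0.00168195, -0.00041687,
        0.00184807]), 'tau': array([ 9.96646049e-04, -4.32002270e+01, -2.44694513e+01,  7.18848361e-02,
        5.26726688e-02, -4.95412087e-05]), 'tool_pos': array([ 203.36983752, -483.88000918,  404.12982807]), 'tcp_rot': array([-3.14027412e+00, -1.58301785e-04,  3.97803357e-01]), 'contact_force': array([-0.71586177,  0.25710173,  0.19521034]), 'moment': array([ 0.00602071, -0.07971136, -0.01961362]), 'grip_width': 91.87395915833521}
```

View pics/s1.png

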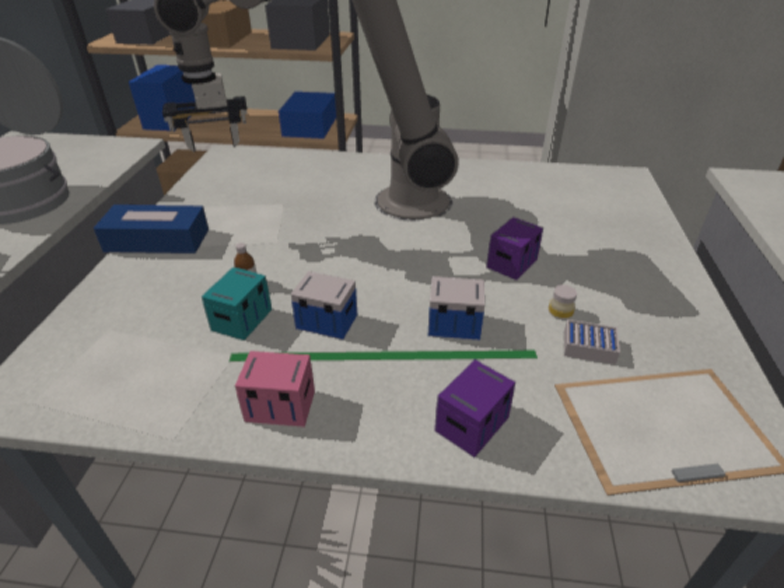

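View pics/t1.png

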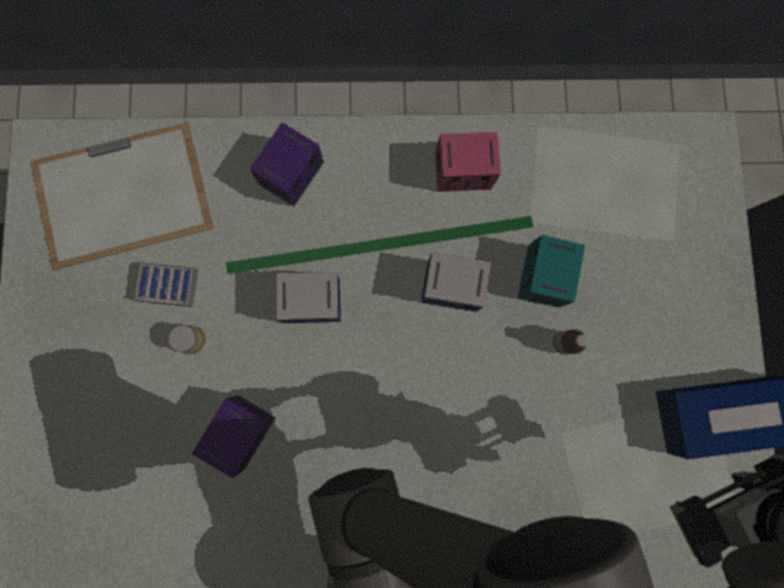

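The top view shows two white-lidded blue crates, at (308,296) and (457,281) in the enlarged picture. The look-alikes are turquoise at (555,270), pink at (468,160) and purple at (288,163) and (233,436). The tape runs from (228,268) to (532,222). The lancet box is at (166,284), the jar at (185,339) and the bottle at (570,341). I'll check the choice in one close crop.

```bash
python3 - <<'E'
from h import *
snap('top','t2.png',(150,140,430,260),2.8)
E
```

```text
(no output)
```

View pics/t2.png

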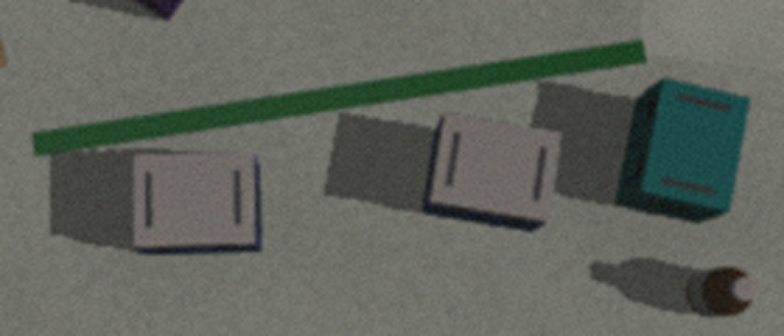

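Crop: left lid corners are about (136,153), (255,153), (257,246), (134,248). Right lid corners are about (443,114), (561,132), (546,221), (428,204). Turquoise is clearly different, and the bottle cap is at (745,289).

```bash
python3 - <<'E'
from h import *
f=lambda p,z: ray('top',150+p[0]/2.8,140+p[1]/2.8,z)
for n,q in dict(L=[(136,153),(255,153),(257,246),(134,248)],R=[(443,114),(561,132),(546,221),(428,204)]).items():
    P=np.array([f(p,96) for p in q])[:,:2]; print(n,P.round(),P.mean(0).round(1),'sides',np.linalg.norm(P-np.roll(P,-1,0),axis=1).round())
    e=P[0]-P[1]+P[3]-P[2]; print('yaw',np.arctan2(-e[0],e[1]))
a,b=f((34,144),0),f((644,51),0); print('line',a,b,np.linalg.norm(a-b)); e=a-b; print('yaw',np.arctan2(-e[0],e[1]))
print('bottle',f((745,289),105)); g=lambda u,v,z:ray('top',u/1.4,v/1.4,z)
print('jar',g(182,338,60),'lanc',g(167,283,35),'turq',f((690,140),96),'purple',g(235,433,90))
print('pink',g(470,150,96),'purp2',g(290,160,96))
o=get_obs();print(R.from_euler('xyz',o['tcp_rot']).as_matrix().round(3))
E
```

```text
L [[579. 189.]
 [577.  82.]
 [493.  81.]
 [493. 191.]] [535.5 135.5] sides [108.  85. 110.  86.]
yaw -0.011815679805206343
R [[ 610.  -91.]
 [ 591. -198.]
 [ 510. -181.]
 [ 527.  -74.]] [ 559.6 -135.9] sides [109.  84. 108.  84.]
yaw -0.16827336229356807
line [606.38689417 305.58314689   0.        ] [ 690.62884444 -307.15107252    0.        ] 618.4981243558068
yaw 0.13662873891405028
bottle [ 444.06471691 -354.76971652  105.        ]
jar [466.73281565 369.90317703  60.        ] lanc [573.25199172 409.47780688  35.        ] turq [ 581.64710974 -316.98935891   96.        ] purple [297.46297029 263.49825802  90.        ]
pink [ 806.51679957 -169.99664114   96.        ] purp2 [791.46099069 167.91915736  96.        ]
[[ 0.922  0.387 -0.   ]
 [ 0.387 -0.922  0.001]
 [ 0.    -0.001 -1.   ]]
```

```bash
cat >> h.py <<'E'
def go(x,y,z,yaw):
    "shift in tool axes (mm) and turn about tool z, to TCP target, tool down"
    o=get_obs(); M=R.from_euler('xyz',[np.pi,0,o['tcp_rot'][2]])
    G=R.from_euler('xyz',[np.pi,0,yaw])
    print('t',o['time'],'pos',o['tool_pos'].round(1),'yaw',o['tcp_rot'].round(3),'F',np.round(o['contact_force'],1))
    print('shift',M.inv().apply(np.array([x,y,z])-o['tool_pos']).round(1),'turn',(M.inv()*G).as_rotvec().round(3))
E
python3 -c "
from h import *
go(645,-150,400,-.168)"
```

```text
t 0.15 pos [ 203.4 -483.9  404.2] yaw [-3.14  -0.     0.398] F [-0.2  0.6  0.6]
shift [ 536.5 -136.8    4.2] turn [ 0.    -0.     0.566]
```

```bash
python3 -m pendant '[[[0.04,-0.01,0],[0,0,0.08],0.05],[[0.08,-0.02,0],[0,0,0.16],0.05],[[0.12,-0.03,0],[0,0,0.24],0.05],[[0.16,-0.04,0],[0,0,0.32],0.05],[[0.2,-0.05,0],[0,0,0.4],0.05],[[0.24,-0.06,0],[0,0,0.48],0.05],[[0.28,-0.07,0],[0,0,0.566],0.05],[[0.32,-0.08,0],[0,0,0.566],0.05],[[0.36,-0.09,0],[0,0,0.566],0.05],[[0.4,-0.1,0],[0,0,0.566],0.05]]'; python3 -c "
from h import *
go(645,-150,400,-.168)"
```

```text
time: 0.98
tool_pos: [534.8, -235.2, 404.5]
tcp_rot: [3.142, 0.0, -0.168]
contact_force: [0.4, -1.1, -0.1]
grip_width: 50.2
t 0.9833 pos [ 534.8 -235.2  404.5] yaw [ 3.142  0.    -0.168] F [ 0.4 -1.1 -0.1]
shift [  94.4 -102.4    4.5] turn [ 0.  0. -0.]
```

```bash
python3 -m pendant '[[[0.03,-0.034,0],[0,0,0],0.05],[[0.06,-0.068,0],[0,0,0],0.05],[[0.094,-0.102,0.005],[0,0,0],0.05],[[0.094,-0.102,0.04],[0,0,0],0.05],[[0.094,-0.102,0.075],[0,0,0],0.05],[[0.094,-0.102,0.11],[0,0,0],0.05],[[0.094,-0.102,0.139],[0,0,0],0.05],[[0.094,-0.102,0.139],[0,0,0],0.05]]'; python3 -c "
from h import *
snap('scene','s2.png',s=1.4)
go(600,-143,263,-.168)"
```

```text
time: 1.65
tool_pos: [641.3, -151.1, 258.2]
tcp_rot: [-3.139, 0.013, -0.168]
contact_force: [-1.1, 0.1, 0.0]
grip_width: 49.9
t 1.7 pos [ 642.3 -151.6  262.1] yaw [-3.14   0.008 -0.168] F [ 0.7 -0.5 -0.3]
shift [-43.1  -1.5  -0.9] turn [ 0.  0. -0.]
```

View pics/s2.png

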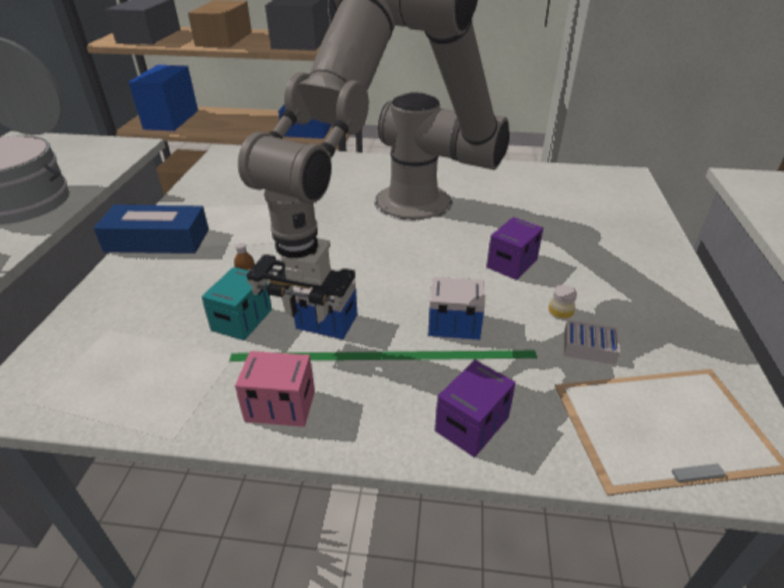

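```bash
python3 -m pendant '[[[-0.012,-0.001,0],[0,0,0],0.05],[[-0.024,-0.001,0],[0,0,0],0.05],[[-0.032,-0.001,0],[0,0,0],0.05],[[-0.038,-0.001,0],[0,0,0],0.05],[[-0.044,-0.001,-0.002],[0,0,0],0.05],[[-0.051,-0.001,-0.004],[0,0,0],0.05],[[-0.058,-0.001,-0.006],[0,0,0],0.05],[[-0.065,-0.001,-0.008],[0,0,0],0.05],[[-0.072,-0.001,-0.01],[0,0,0],0.05],[[-0.079,-0.001,-0.012],[0,0,0],0.05]]'; python3 -c "
from h import *
snap('scene','s3.png',(150,140,430,280),2.8)
go(600,-143,263,-.168)"
```

```text
time: 2.53
tool_pos: [567.3, -138.6, 282.8]
tcp_rot: [3.14, -0.012, -0.169]
contact_force: [3.6, 0.5, 7.6]
grip_width: 49.9
t 2.5833 pos [ 566.2 -138.3  283. ] yaw [ 3.14  -0.01  -0.169] F [2.8 0.3 8.3]
shift [34.1 -1.1 20. ] turn [ 0.     0.    -0.001]
```

View pics/s3.png

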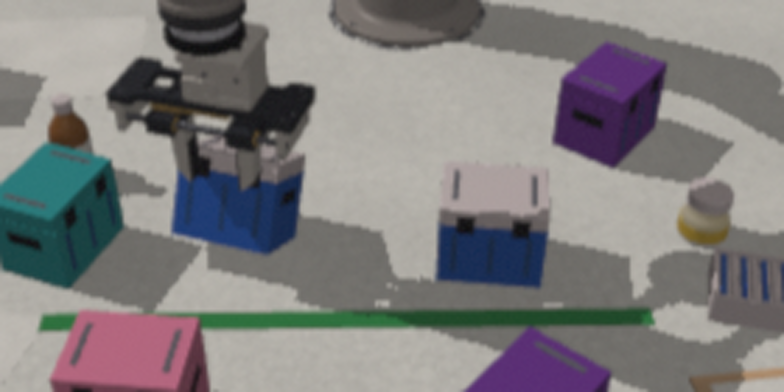

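The crate is tilting on its near edge with the fingers at its far upper face (235,170), so I'll continue.

```bash
python3 -m pendant '[[[-0.006,0,-0.003],[0,0,0],0.05],[[-0.012,0,-0.006],[0,0,0],0.05],[[-0.018,0,-0.009],[0,0,0],0.05],[[-0.024,0,-0.012],[0,0,0],0.05],[[-0.030,0,-0.013],[0,0,0],0.05],[[-0.036,0,-0.014],[0,0,0],0.05],[[-0.036,0,-0.014],[0,0,0],0.05]]'; python3 -c "
from h import *
snap('scene','s4.png',(150,140,430,280),2.8)
go(600,-143,263,-.168)"
```

```text
time: 3.17
tool_pos: [528.8, -131.5, 291.6]
tcp_rot: [-3.141, 0.002, -0.168]
contact_force: [0.9, 0.0, -0.3]
grip_width: 49.7
t 3.2167 pos [ 529.4 -131.7  291.6] yaw [-3.142e+00  1.000e-03 -1.680e-01] F [ 0.7 -0.4  0. ]
shift [71.5 -0.7 28.6] turn [-0.  0. -0.]
```

View pics/s4.png

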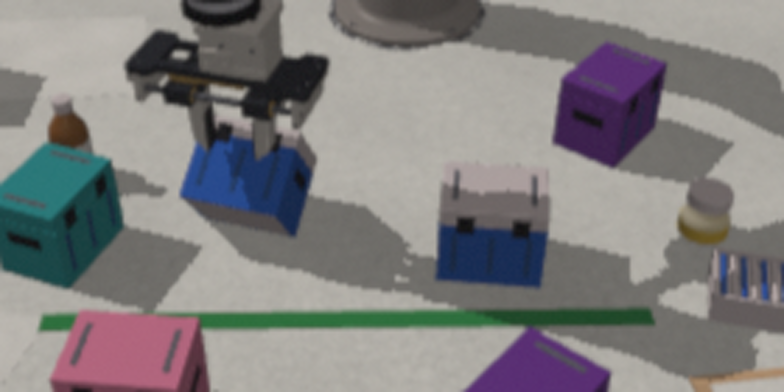

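It is at about 40°, with the white underside edge just coming into view at (240,220). I'll push a bit more.

```bash
python3 -m pendant '[[[-0.006,0,-0.002],[0,0,0],0.05],[[-0.012,0,-0.004],[0,0,0],0.05],[[-0.018,0,-0.006],[0,0,0],0.05],[[-0.024,0,-0.006],[0,0,0],0.05],[[-0.024,0,-0.02],[0,0,0],0.05],[[-0.024,0,-0.05],[0,0,0],0.05],[[-0.024,0,-0.09],[0,0,0],0.05],[[-0.024,0,-0.11],[0,0,0],0.05]]'; python3 -c "
from h import *
snap('scene','s5.png',(150,140,430,280),2.8)
go(625,135,400,-.012)"
```

```text
time: 3.88
tool_pos: [506.2, -127.8, 405.6]
tcp_rot: [3.141, -0.004, -0.168]
contact_force: [1.0, -1.2, 0.5]
grip_width: 50.2
t 3.9333 pos [ 506.7 -128.   408.6] yaw [ 3.139 -0.01  -0.168] F [ 1.7 -1.4  4.1]
shift [  72.6 -279.1    8.6] turn [-0.     0.    -0.156]
```

View pics/s5.png

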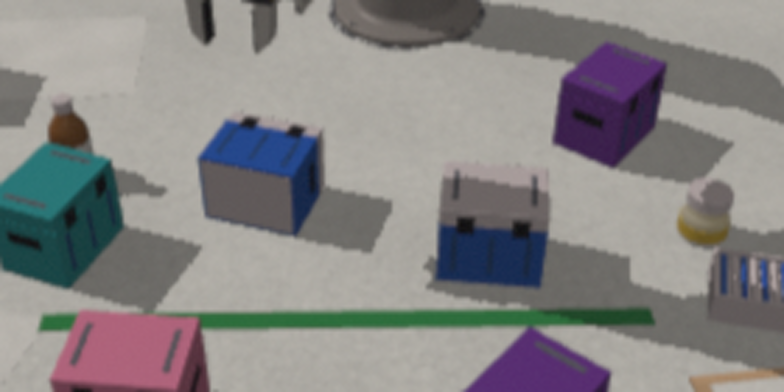

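The right crate lies on its side with a plain white underside at (250,190), so the stamp must be on the left one. Now to the far side of the left crate.

```bash
python3 -m pendant '[[[0.01,-0.035,0],[0,0,0],0.05],[[0.02,-0.07,0],[0,0,-0.05],0.05],[[0.03,-0.105,0],[0,0,-0.1],0.05],[[0.04,-0.14,0],[0,0,-0.156],0.05],[[0.05,-0.175,0],[0,0,-0.156],0.05],[[0.06,-0.21,0],[0,0,-0.156],0.05],[[0.07,-0.245,0],[0,0,-0.156],0.05],[[0.07,-0.279,0.01],[0,0,-0.156],0.05],[[0.07,-0.279,0.04],[0,0,-0.156],0.05],[[0.07,-0.279,0.07],[0,0,-0.156],0.05]]'; python3 -c "
from h import *
go(620,135.5,263,-.012)"
```

```text
time: 4.77
tool_pos: [621.9, 137.9, 331.4]
tcp_rot: [-3.141, -0.003, -0.009]
contact_force: [-0.0, -1.1, -1.4]
grip_width: 49.9
t 4.7667 pos [621.9 137.9 331.4] yaw [-3.141e+00 -3.000e-03 -9.000e-03] F [-0.  -1.1 -1.4]
shift [-1.9  2.4 68.4] turn [ 0.    -0.     0.003]
```

```bash
python3 -m pendant '[[[0,0.002,0.03],[0,0,0],0.05],[[0,0.002,0.055],[0,0,0],0.05],[[0,0.002,0.068],[0,0,0],0.05],[[0,0.002,0.068],[0,0,0],0.05],[[-0.01,0.002,0.068],[0,0,0],0.05],[[-0.02,0.002,0.068],[0,0,0],0.05],[[-0.028,0.002,0.068],[0,0,0],0.05],[[-0.034,0.002,0.068],[0,0,0],0.05],[[-0.04,0.002,0.067],[0,0,0],0.05],[[-0.046,0.002,0.065],[0,0,0],0.05]]'
python3 -m pendant '[[[-0.006,0,-0.003],[0,0,0],0.05],[[-0.012,0,-0.006],[0,0,0],0.05],[[-0.018,0,-0.009],[0,0,0],0.05],[[-0.024,0,-0.012],[0,0,0],0.05],[[-0.030,0,-0.015],[0,0,0],0.05],[[-0.036,0,-0.018],[0,0,0],0.05],[[-0.042,0,-0.02],[0,0,0],0.05],[[-0.048,0,-0.022],[0,0,0],0.05],[[-0.054,0,-0.024],[0,0,0],0.05],[[-0.06,0,-0.026],[0,0,0],0.05]]'
```

```text
time: 5.6
tool_pos: [577.3, 134.0, 269.1]
tcp_rot: [-3.141, -0.008, -0.012]
contact_force: [6.0, 0.1, 5.8]
grip_width: 50.0
time: 6.43
tool_pos: [515.3, 134.8, 293.0]
tcp_rot: [-3.142, 0.0, -0.012]
contact_force: [0.1, -0.2, 1.0]
grip_width: 49.8
```

```bash
python3 -m pendant '[[[-0.007,0,-0.002],[0,0,0],0.05],[[-0.014,0,-0.004],[0,0,0],0.05],[[-0.021,0,-0.006],[0,0,0],0.05],[[-0.028,0,-0.008],[0,0,0],0.05],[[-0.034,0,-0.008],[0,0,0],0.05],[[-0.034,0,-0.03],[0,0,0],0.05],[[-0.034,0,-0.06],[0,0,0],0.05],[[-0.034,0,-0.08],[0,0,0],0.05],[[-0.034,0,-0.08],[0,0,0],0.05]]'; python3 -c "
from h import *
s=snap('scene','s6.png',(150,140,430,280),2.8)['color'][140:280,150:430]
t=snap('top','t6.png')['color'][120:270,140:430]
a=np.kron(s,np.ones((2,2,1),np.uint8)); b=np.kron(t,np.ones((2,2,1),np.uint8)); w=580
c=np.zeros((580,w,3),np.uint8); c[:280,:560]=a; c[280:,:580]=b; cv2.imwrite('pics/c6.png',c[:,:,::-1])
go(350,135,300,-.012)"
```

```text
time: 7.18
tool_pos: [482.5, 135.5, 376.8]
tcp_rot: [-3.141, -0.008, -0.012]
contact_force: [0.3, 0.1, 0.5]
grip_width: 49.9
t 7.2833 pos [481.7 135.3 373.1] yaw [-3.141e+00 -1.000e-03 -1.200e-02] F [-0.1  0.1 -0.9]
shift [-131.7    1.9   73.1] turn [ 0.  0. -0.]
```

View pics/c6.png

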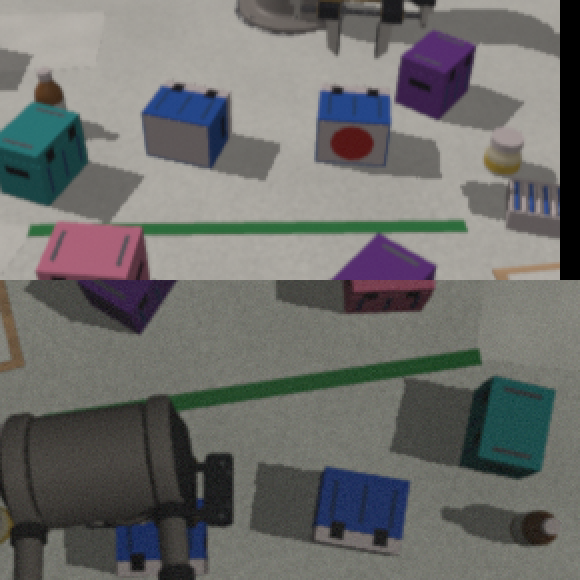

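The left crate lies on its near side with the red stamp at (352,143). The right one is plain at (178,140). Now measure the stamped crate and plan the push.

```bash
python3 -c "
from h import *
g=lambda u,v,z: ray('scene',150+u/2,140+v/2,z).round(1)
print('bottom edge',g(317,163,0),g(388,165,0),'top edge',g(317,95,84),g(390,96,84),'stamp z42?',g(352,143,42))
print('R bottom',g(146,155,0),g(208,165,0))
t=lambda u,v,z: ray('top',140+u/2,120+(v-280)/2,z).round(1)
print('near base',t(119,574,0),t(207,573,0))
print('line L part scene',g(31,231,0),g(466,226,0))
go(360,135.5,330,-.012)"
```

```text
bottom edge [495.1  90.1   0. ] [486.4 200.2   0. ] top edge [430.6  82.   84. ] [419.4 195.1  84. ] stamp z42? [491.1 141.4  42. ]
R bottom [ 508.7 -179.8    0. ] [520.7 -78.1   0. ]
near base [397.2 201.7   0. ] [395.8  83.1   0. ]
line L part scene [ 692.4 -300.1    0. ] [607.4 309.7   0. ]
t 7.2833 pos [481.7 135.3 373.1] yaw [-3.141e+00 -1.000e-03 -1.200e-02] F [-0.1  0.1 -0.9]
shift [-121.7    1.3   43.1] turn [ 0.  0. -0.]
```

```bash
python3 -m pendant '[[[-0.03,-0.001,0],[0,0,0],0.05],[[-0.06,-0.003,0],[0,0,0],0.05],[[-0.09,-0.004,0],[0,0,0],0.05],[[-0.12,-0.004,0.01],[0,0,0],0.05],[[-0.12,-0.004,0.04],[0,0,0],0.05],[[-0.12,-0.004,0.08],[0,0,0],0.05],[[-0.12,-0.004,0.115],[0,0,0],0.05],[[-0.12,-0.004,0.145],[0,0,0],0.05],[[-0.12,-0.004,0.163],[0,0,0],0.05],[[-0.12,-0.004,0.163],[0,0,0],0.05]]'; python3 -c "
from h import *
go(362,140,210,-.012)"
```

```text
time: 8.12
tool_pos: [360.3, 140.3, 206.2]
tcp_rot: [3.14, 0.008, -0.012]
contact_force: [0.3, -0.3, -0.9]
grip_width: 49.9
t 8.1167 pos [360.3 140.3 206.2] yaw [ 3.14   0.008 -0.012] F [ 0.3 -0.3 -0.9]
shift [ 1.7  0.3 -3.8] turn [ 0.  0. -0.]
```

```bash
python3 -m pendant '[[[0.01,0,-0.001],[0,0,0],0.05],[[0.018,0,-0.001],[0,0,0],0.05],[[0.026,0,-0.001],[0,0,0],0.05],[[0.034,0,-0.001],[0,0,0],0.05],[[0.042,0,-0.001],[0,0,0],0.05],[[0.052,0,-0.001],[0,0,0],0.05],[[0.062,0,-0.001],[0,0,0],0.05],[[0.072,0,-0.001],[0,0,0],0.05],[[0.082,0,-0.001],[0,0,0],0.05],[[0.092,0,-0.001],[0,0,0],0.05]]'
python3 -m pendant '[[[0.01,0,0],[0,0,0],0.05],[[0.02,0,0],[0,0,0],0.05],[[0.03,0,0],[0,0,0],0.05],[[0.04,0,0],[0,0,0],0.05],[[0.05,0,0],[0,0,0],0.05],[[0.059,0,0],[0,0,0],0.05],[[0.066,0,0],[0,0,0],0.05],[[0.07,0,0],[0,0,0],0.05],[[0.07,0,0],[0,0,0],0.05]]'
python3 -c "
from h import *
snap('scene','s7.png',(220,160,430,310),3.8)"
```

```text
time: 8.95
tool_pos: [454.0, 139.6, 211.3]
tcp_rot: [3.141, 0.002, -0.012]
contact_force: [-7.9, 0.0, 4.6]
grip_width: 49.9
time: 9.7
tool_pos: [525.0, 138.7, 211.1]
tcp_rot: [-3.142, -0.002, -0.012]
contact_force: [0.1, 0.7, -0.2]
grip_width: 50.3
```

View pics/s7.png

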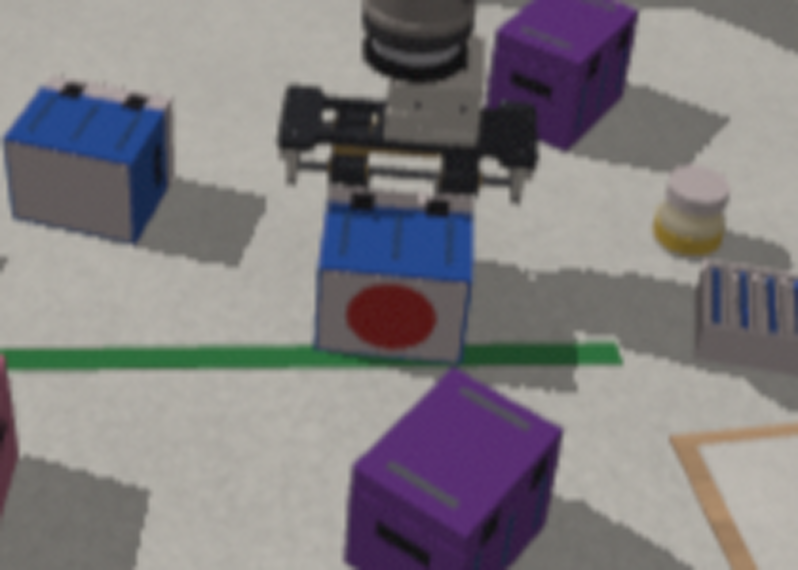

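The crate is still on its side with the stamp at (391,316). Its front bottom edge runs (316,347) to (462,361) and has reached the tape.

```bash
python3 -c "
from h import *
g=lambda u,v,z: ray('scene',220+u/3.8,160+v/3.8,z).round(1)
print('bot',g(316,347,0),g(462,361,0),'top',g(320,268,84),g(470,280,84),'stamp',g(391,316,42))
print('tape',g(575,345,0),g(575,364,0),g(20,350,0),g(20,370,0))"
```

```text
bot [628.4  83.9   0. ] [629.7 192.8   0. ] top [633.6  84.2  84. ] [633.3 190.3  84. ] stamp [632.3 137.4  42. ]
tape [602.4 277.3   0. ] [622.6 276.1   0. ] [ 658.6 -136.1    0. ] [ 679.  -131.1    0. ]
```

```bash
python3 -m pendant '[[[0.008,0,0],[0,0,0],0.05],[[0.016,0,0],[0,0,0],0.05],[[0.024,0,0],[0,0,0],0.05],[[0.032,0,0],[0,0,0],0.05],[[0.039,0,0],[0,0,0],0.05],[[0.043,0,0],[0,0,0],0.05],[[0.046,0,0],[0,0,0],0.05],[[0.047,0,0],[0,0,0],0.05],[[0.047,0,0],[0,0,0],0.05]]'
python3 -m pendant '[[[-0.015,0,0],[0,0,0],0.05],[[-0.04,0,0],[0,0,0],0.05],[[-0.07,0,0],[0,0,0],0.05],[[-0.09,0,-0.02],[0,0,0],0.05],[[-0.11,0,-0.05],[0,0,0],0.05],[[-0.13,0,-0.08],[0,0,0],0.05],[[-0.15,0,-0.11],[0,0,0],0.05],[[-0.17,0,-0.14],[0,0,0],0.05],[[-0.17,0,-0.17],[0,0,0],0.05],[[-0.17,0,-0.17],[0,0,0],0.05]]'
python3 -c "
from h import *
s=snap('scene','s8.png')['color'][160:310,140:430]
t=snap('top','t8.png')['color'][120:270,90:430]
f=lambda i:cv2.resize(i,None,fx=1.98,fy=1.98,interpolation=cv2.INTER_CUBIC)
a=f(s);b=f(t);c=np.zeros((594,674,3),np.uint8);c[:297,:a.shape[1]]=a;c[297:297+b.shape[0],:b.shape[1]]=b
cv2.imwrite('pics/c8.png',c[:,:,::-1]); print(get_obs()['time'])"
```

```text
time: 10.5
tool_pos: [570.6, 138.2, 210.7]
tcp_rot: [3.141, 0.001, -0.012]
contact_force: [-4.8, 0.7, 3.7]
grip_width: 49.9
time: 11.33
tool_pos: [401.5, 140.6, 386.4]
tcp_rot: [-3.14, -0.012, -0.012]
contact_force: [0.8, 0.7, 1.2]
grip_width: 50.1
11.4333
```

View pics/c8.png

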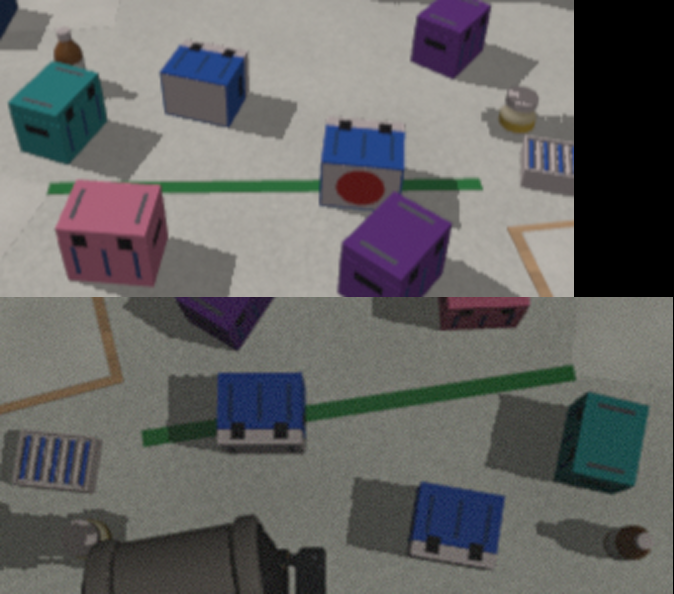

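```bash
python3 -c "
from h import *
t=lambda u,v,z: ray('top',90+u/1.98,120+(v-297)/1.98,z).round(1)
for p in [(218,373),(305,374),(304,445),(218,444)]: print('top face',t(*p,84))
print('near base',t(260,453,0))
g=lambda u,v,z: ray('scene',140+u/1.98,160+v/1.98,z).round(1)
print('stamp',g(360,187,42),'bottom',g(321,203,0),'tape top view',t(144,438,0),t(574,373,0),t(306,412,0))"
```

```text
top face [676.6 187.7  84. ]
top face [673.4  73.8  84. ]
top face [578.7  76.1  84. ]
top face [582.2 187.3  84. ]
near base [582.6 142.4   0. ]
stamp [676.4 136.3  42. ] bottom [672.4  84.5   0. ] tape top view [607. 304.   0.] [ 690.1 -306.8    0. ] [640.   77.5   0. ]
```

The centre is at x≈628 against the tape at x≈630 at that y, which agrees within the calibration. Handing in.

```bash
python3 -c "
from plant import *
print(close_job(), get_obs()['time'])"
```

```text
the job is handed in; nothing more can be done
the job is handed in; nothing more can be done
```

The job is done and handed in at about 11.5 s on the robot's clock. I tipped both crates towards the robot with the fingers, and the left one had the stamp. I then pushed the stamped crate, still lying on its side, away from the robot onto the green line, and left the plain one where it fell.

**Position:** in the last pictures the stamped crate's centre is at x ≈ 628 mm. The tape's centre line there is at x ≈ 630 mm, and the camera calibration is good to about 2 mm.

**Alignment:** the crate sits square to the robot, so the tape crosses under it at about 8°, because I did not turn the crate to match.

**Bystanders:** by eye, the bottle, the jar and the lancet box look where they started. The arm partly hid the jar in the top view, but the scene view shows it standing. I did not measure these three again.

**Forces and clearance:** the forces I read stayed below about 10 N, and the gripper was clear of everything at the end. None of the checks failed. Midway, two camera readings of the tipped stamped crate's yaw differed by up to 0.1 rad, but it was square again after the push.

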